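Refit the crank of the hand coffee mill and wind it

ROBOT

A 7-joint arm with a two-finger parallel gripper is mounted at the origin on the work surface. World frame = base frame: x ahead of the robot, y to its left, z up, the work surface at z = 0. Lengths are in m, angles in rad, forces in N, time in s.
With the tool pointing down it reaches from about 0.35 to 0.9 m from the base axis. Payload 8.1 kg.
Tool frame: the origin (TCP) lies at the very end of the fingers, on their centre line; the grasp point (between the pads) lies 19 mm behind it (r.grip_point_offset is the distance from the TCP to the grasp point, in m); z points along the fingers, y is the line along which they close (so a half turn about z gives the same grasp; the last joint's range is limited). The gripper opens to 92 mm and grips with 3 to 60 N. Pads are 19 mm wide; open, the fingers measure 130 mm over their backs; the gripper's body (75 mm by 190 mm) begins 47 mm behind the grasp point.
Start: joints at [-1.249, 0.434, 0.025, 1.573, -0.012, 1.134, -0.075], TCP at [0.258, 0.569, 0.227] pointing down, gripper open.
Joint ranges: [-2.62, 2.62], [-0.44, 2.09], [-1.27, 1.32], [0.08, 2.57], [-1.32, 4.46], [0.12, 2], [-2.74, 2.74]. Speed limits (rad/s): [2.22, 2.22, 3.01, 3.01, 3.14, 3.14, 3.14].

INTERFACE

Orientations are given as a rotation vector (axis times angle).
In Python, from bench import r gives the robot as it stands.
- The arm moves only by the tool carry_out, never from a script. Its argument "plan" is one flat list of numbers, 5 for each row, row after row: the gripper's target within -1 to 1 (fully open at 1, half-way at 0, shut at -1), then the shift along the world's x, y, z normalised to -1 to 1, where 1 is 0.15 m, then the turn about the world's z normalised to -1 to 1, where 1 is pi rad. A call has 1 to 5 rows; each row is the pose to reach, as a shift and turn from the pose commanded when the call began, turning the shorter way round; what a row does not reach only later rows make up. A row lasts 1/12 s, in which the tool goes at most 41.7 mm and 7.16 degrees, less where a joint would pass 70% of its speed; a pose out of reach is approached as far as the arm can. A call with a number of a shift or a turn outside -1 to 1 is refused whole. A call with a gripper value outside its range is refused whole. The fingers move at their own pace and stop on an object; "grip_force" is the grip in N (left out, the last holds). Time passes only in rows, so rows that repeat a pose let the fingers close. It gives the time, the measured TCP pose, the force, the opening and the grip force at its end, in the units of the state.
- r.state(): the state, without advancing time (a new reading comes with each control period).
- r.camera(name): name is "scene" or "top" or "wrist"; returns a dict with "color" (420x560x3 uint8, red, green, blue), "fovy" (degrees; the focal length in pixels is half the picture's height over the tangent of half this angle, whatever the lens; pixels are square), "cx", "cy" (the principal point, pixels), "dist_coeffs" ([k1, k2, p1, p2, k3] as OpenCV has them; the pictures are not rectified), "rvec" (rotation vector, rad) and "tvec" (3), from world to camera coordinates, as OpenCV has them; the wrist camera has in their place "mount" (4x4, takes a point from camera to tool coordinates, whose origin is the TCP and whose axes are the flange's). Camera axes: x right, y down, z forward; pixel columns grow to the right and rows downward; lengths in m; the calibration is good to about 2 mm. A picture is of the moment at which its call begins: read the wrist's pose just before it. There is no depth.
- r.finish_job(): hands the job in; it is judged then, once.
The state is a dict: "clock": time; "q": joint angles; "dq": joint speeds; "joint_torque": joint torques, N m; "tool_pos": TCP position; "eef_rot": TCP orientation; "force": force on the tool from outside, world axes, zero at the start; "moment": the same for the moment, N m; "width": finger opening in m; "finger_force": force on a finger pad.
Only numpy, scipy, OpenCV 4.12 (cv2) and the standard library are available. Lean on these libraries where they do the work, as an engineer would, in place of code of your own. Each camera call takes 0.05 s, during which the arm holds its last target. There are 200 camera calls.

TASK

The crank of the hand coffee mill is lying on the shelf. Pick it up, set the toothed socket of its hub on the splined spindle at the top of the mill, turn it until the teeth mesh and push it fully home, then wind the crank one full turn or a little more clockwise (seen from above) so that it drives the spindle. Leave the crank fully home on the mill and let go, without shifting or tipping the flask, the glass jar or the mugs.

Things in the scene. Friction and masses are not known exactly. Their poses are not given: they have to be found in the camera images.
- hub_mid (a point): Crank: steel hub 36 mm high, standing on the shelf; flat aluminium arm and wooden knob; 190 to 340 g in all. Point: on the hub's axis, half-way up, 18 mm above its underside. x along the arm to the knob, z up. Hub 38 mm across, with two flats 36 mm apart facing +y and -y, 24 mm wide, over its whole height: grip there. Arm 14 wide, 5 thick, top flush with the hub's, ends 111 mm from the axis.
- socket (a point): The crank's socket: centre of its mouth, in the hub's underside, 18 mm below hub_mid; same axes. It opens downward, 22 mm deep, with six inward teeth 4 mm thick that leave a 22 mm bore, and six grooves between them, 31 mm across the roots. The grooves lie at 0, 60, 120... degrees from x (one under the arm).
- knob_mid (a point): The crank's knob: upright wooden grip, 22 mm in diameter, 34 mm high, on top of the arm, its axis 100 mm from the hub's. Point: its centre, half-way up, 37 mm above hub_mid. Axes as hub_mid. The knob spins freely on its own upright pin, so it can be pinched from above and led round without turning the hand.
- spindle_seat (a point): The mill's spindle: point on its upright axis at the top face of the black round shoulder (42 mm diameter, 10 mm thick), 150 mm above the shelf, on which the underside of the fitted hub rests. z up; x points along one tooth and turns with the spindle. 24 mm below this point is the rim of the clear hopper, 108 mm across.
- spindle_nose (a point): Top of the spindle's smooth pilot nose, 20 mm above spindle_seat, 19 mm diameter, bevelled over its last 4 mm. Round it six straight teeth, 5 mm thick, 28 mm over the tips, rise 12 mm from the shoulder, at 0, 60, 120... degrees from x. The crank fits in any of six positions, with 6 degrees of play each way and 1.3 mm of side play; unmeshed it rests on the teeth, 12 mm too high.
- spindle_shaft (a joint): Turn of the mill's spindle in rad, about its upright axis; grows clockwise seen from above; starts between -0.1 and 0.1. It is stiff (0.25 N m of friction in the burrs), turns on without end, and stays where it is left.
- mill: The hand coffee mill, fixed to the shelf by a round suction foot of 120 mm diameter with a short lever (pointing to -x, its end 97 mm from the axis, 16 mm high); glass receiver, steel burr housing, clear hopper, spindle on top. Origin: on the spindle axis at shelf level; z up.
- flask: Tall black steel vacuum flask with a push-button stopper, 72 mm in diameter, 244 mm high, standing upright and loose between the crank and the mill. Origin: centre of its underside. To be left alone.
- jar: Clear glass jar with a steel screw lid, 70 mm in diameter, 100 mm high, loose, standing close behind the crank's hub (the side away from the arm). Origin: centre of its underside. To be left alone.
- mug_a: Orange melamine mug, 78 mm in diameter, 85 mm high, loose, close beside the mill, lower than its spindle; its handle (about 30 mm out) points to its own +y. Origin: centre of its underside. To be left alone.
- mug_b: A mug like mug_a, on the near side of the flask, towards the robot. To be left alone.
Mind the look-alikes: they are no part of the job. Of the things that look like the part that bears hub_mid, take the one that is farthest from the robot's base at the start.

How it is judged:
By the outcome, as a careful person would: the job done as asked, in the order asked, and still so for the second after the job is handed in, with the robot touching nothing.
It also fails if it takes over 67 s, if anything falls off the work surface, if the arm or the gripper's body presses on something with over 40 N, if the wrist force passes 120 N, or if a joint passes its speed limit or range.

## Working session

There is one attempt and no reset: what is moved stays moved. The work goes in short steps, Python scripts to look and compute and a tool call to move; the robot and the scene stay as the last step left them, time stands still between calls to the robot, and variables do not carry over. Pictures are saved under pics/ and viewed, at most 13 in all, crops included, and the job is handed in when it is done.

Besides the shell and the picture viewer there is one more tool, called after ">>>" in YAML: its name, and indented under it one key for each argument. carry_out: Moves the arm, as the interface text tells. Its arguments: {"type":"object","properties":{"plan":{"type":"array"},"grip_force":{"type":"number"}},"required":["plan"]}

```bash
ls; mkdir -p pics
python3 - <<'E'
from bench import r
import cv2,numpy as np
s=r.state();print({k:np.round(v,3).tolist() for k,v in s.items()}, r.grip_point_offset)
for n in("scene","top"):
    c=r.camera(n);cv2.imwrite(f"pics/{n}0.png",cv2.cvtColor(c["color"],cv2.COLOR_RGB2BGR))
    print(n,{k:v for k,v in c.items() if k!="color"})
    R=cv2.Rodrigues(np.array(c["rvec"],float))[0];print("pos",-R.T@np.array(c["tvec"]).ravel())
E
```

```text
pics
{'clock': 0.0, 'q': [-1.249, 0.435, 0.025, 1.574, -0.012, 1.134, -0.075], 'dq': [0.0, 0.0, -0.001, 0.0, -0.001, 0.001, -0.001], 'joint_torque': [-0.001, -66.787, 0.984, -31.445, -0.061, 0.043, 0.0], 'tool_pos': [0.257, 0.569, 0.226], 'eef_rot': [-0.662, -3.071, 0.002], 'force': [0.48, -0.397, -1.277], 'moment': [0.017, 0.014, -0.026], 'finger_force': 0.0, 'width': 0.092} 0.0188
scene {'fovy': 43.64126571512014, 'cx': 284.8115990926762, 'cy': 209.45013273080315, 'dist_coeffs': array([-0.0401413,  0.       ,  0.       ,  0.       ,  0.       ]), 'rvec': array([ 0.93853254,  2.29523286, -1.21568726]), 'tvec': array([ 0.32898379, -0.06613641,  1.83889252])}
pos [1.35481823 0.85956408 0.95903452]
top {'fovy': 54.91306432493656, 'cx': 276.4503915341658, 'cy': 203.41876159162132, 'dist_coeffs': array([-0.01690159,  0.        ,  0.        ,  0.        ,  0.        ]), 'rvec': array([ 2.14767516, -2.13260107,  0.16385952]), 'tvec': array([-0.01305622,  0.46054762,  0.9960427 ])}
pos [ 0.30176216 -0.0122029   1.05506698]
```

View pics/scene0.png

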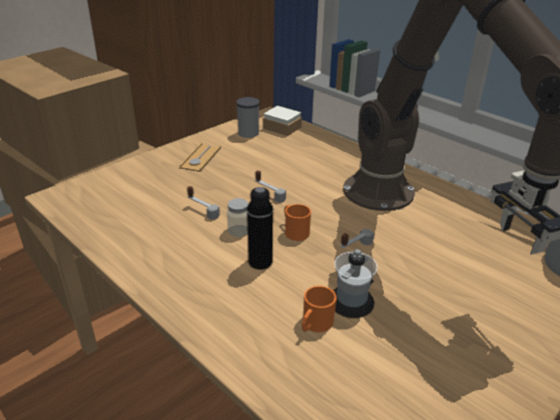

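View pics/top0.png

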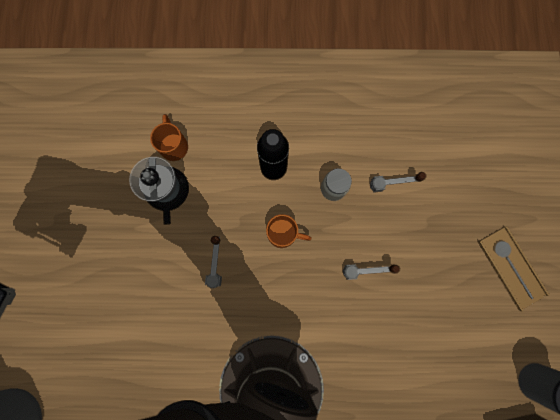

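```bash
cat > h.py <<'E'
import cv2,numpy as np
from bench import r
def K(c):
    f=c["color"].shape[0]/2/np.tan(np.radians(c["fovy"])/2); return np.array([[f,0,c["cx"]],[0,f,c["cy"]],[0,0,1.]])
def ext(c,st=None):
    if "mount" in c:   # wrist: camera->tool->world
        T=np.eye(4);T[:3,:3]=cv2.Rodrigues(np.array(st["eef_rot"],float))[0];T[:3,3]=st["tool_pos"]
        M=T@np.array(c["mount"]); return M[:3,:3],M[:3,3]
    R=cv2.Rodrigues(np.array(c["rvec"],float))[0]; return R.T,-R.T@np.array(c["tvec"]).ravel()
def ray(c,uv,st=None):
    p=cv2.undistortPoints(np.array([[uv]],float),K(c),np.array(c["dist_coeffs"])).ravel()
    R,o=ext(c,st); d=R@np.array([p[0],p[1],1.]); return o,d/np.linalg.norm(d)
def onz(c,uv,z,st=None):
    o,d=ray(c,uv,st); return o+d*(z-o[2])/d[2]
def tri(*rays):
    A=np.zeros((3,3));b=np.zeros(3)
    for o,d in rays:
        P=np.eye(3)-np.outer(d,d);A+=P;b+=P@o
    x=np.linalg.solve(A,b); return x,[float(np.linalg.norm((np.eye(3)-np.outer(d,d))@(x-o))) for o,d in rays]
def proj(c,X,st=None):
    R,o=ext(c,st); return cv2.projectPoints(np.array([X],float),cv2.Rodrigues(R.T)[0],-R.T@o,K(c),np.array(c["dist_coeffs"]))[0].ravel()
def save(c,name,crop=None,s=1):
    im=cv2.cvtColor(c["color"],cv2.COLOR_RGB2BGR)
    if crop: im=im[crop[1]:crop[3],crop[0]:crop[2]]
    cv2.imwrite(f"pics/{name}.png",cv2.resize(im,None,fx=s,fy=s,interpolation=cv2.INTER_CUBIC))
E
python3 - <<'E'
from h import *
a=r.camera("top");b=r.camera("scene")
for n,u,v in[("hub",(378,183),(213,210)),("knobtop",(420.5,175.5),(190.5,189)),("nose",(149.5,176.5),(356,256)),("flasktop",(272,138),(260,192)),("jarlid",(338.5,181),(237.5,204.5)),("muga",(168,138),(320,296)),("mugb",(282,230),(298,211))]:
    x,e=tri(ray(a,u),ray(b,v));print(n,x.round(3),np.round(e,4))
for u in[(378,183)]:print("hub z.036",onz(a,u,.036))
print("nose z.17",onz(a,(149.5,176.5),.17),"mill foot",onz(a,(168,187),.0))
print("knob2",onz(a,(420.5,175.5),.072),"flask",onz(a,(272,138),.244),"jar",onz(a,(338.5,181),.1),"muga",onz(a,(168,138),.085),"mugb",onz(a,(282,230),.085))
# stitch crops
A=cv2.resize(a["color"][150:210,320:440],None,fx=5,fy=5,interpolation=2);B=cv2.resize(a["color"][147:207,105:225],None,fx=5,fy=5,interpolation=2)
cv2.imwrite("pics/c1.png",cv2.cvtColor(np.vstack([A,B]),4))
E
```

```text
hub [ 0.518 -0.274  0.023] [0.0004 0.0004]
knobtop [ 0.53  -0.372  0.063] [0.0002 0.0002]
nose [0.503 0.282 0.15 ] [0.0003 0.0003]
flasktop [0.568 0.001 0.237] [0.0015 0.0015]
jarlid [ 0.508 -0.161  0.093] [0.0006 0.0006]
muga [0.617 0.265 0.079] [0.0024 0.0024]
mugb [ 0.389 -0.024  0.082] [0.0001 0.0001]
hub z.036 [ 0.51558825 -0.27084087  0.036     ]
nose z.17 [0.49885987 0.27523851 0.17      ] mill foot [0.5084324  0.27940025 0.        ]
knob2 [ 0.52790282 -0.36851355  0.072     ] flask [ 5.66111128e-01 -3.83095121e-05  2.44000000e-01] jar [ 0.50639372 -0.15930309  0.1       ] muga [0.61639084 0.26206962 0.085     ] mugb [ 0.38834234 -0.02373448  0.085     ]
```

View pics/c1.png

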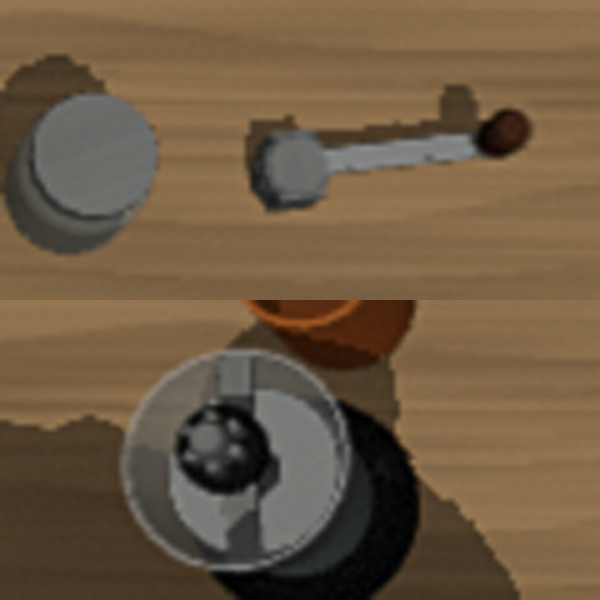

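Run:
```python
from h import *
st=r.state();c=r.camera("wrist");print(np.round(c["mount"],3),c["fovy"],c["cx"],c["cy"],c["dist_coeffs"]);
R,o=ext(c,st);print(o,R[:,2])
```

```text
[[-0.    -0.963 -0.269  0.073]
 [ 1.     0.    -0.001  0.   ]
 [ 0.001 -0.269  0.963 -0.157]
 [ 0.     0.     0.     1.   ]] 67.14378408728595 275.95976291926183 208.08524062846888 [0.01889945 0.         0.         0.         0.        ]
[0.19160605 0.59953385 0.38330412] [ 0.24434013 -0.11240834 -0.96315226]
```

>>> carry_out:
  plan: [1,1,-0.8,0.5,-0.2,1,1,-0.8,0.5,-0.2,1,1,-0.8,0.5,-0.2,1,1,-0.8,0.5,-0.2,1,1,-0.8,0.5,-0.2]

```text
clock: 0.67
tool_pos: [0.4092, 0.4477, 0.3027]
eef_rot: [1.583, 2.713, 0.001]
force: [0.6, 1.0, -0.2]
width: 0.0915
finger_force: 0.0
```

>>> carry_out:
  plan: [1,0.5,-1,0,-0.124,1,0.5,-1,0,-0.124,1,0.5,-1,0,-0.124,1,0.5,-1,0,-0.124,1,0.5,-1,0,-0.124]

```text
clock: 1.08
tool_pos: [0.4871, 0.2899, 0.3025]
eef_rot: [2.083, 2.346, -0.001]
force: [0.8, -1.2, -0.6]
width: 0.0918
finger_force: 0.0
```

Run:
```python
from h import *
st=r.state();c=r.camera("wrist");print(np.round(st["tool_pos"],4),np.round(st["eef_rot"],4),np.round(st["q"],3),np.abs(st["dq"]).max())
u=proj(c,[.50,.277,.16],st);print(u)
np.save("w1.npy",{"c":c,"st":st},allow_pickle=True)
x,y=map(int,u);x0,y0=max(0,x-90),max(0,y-70)
print(x0,y0);save(c,"w1",(x0,y0,x0+180,y0+140),4)
```

```text
[0.4871 0.2899 0.3025] [ 2.0832e+00  2.3456e+00 -9.0000e-04] [-0.907  0.288  0.362  1.625 -0.101  1.247 -0.408] 0.08843976730657684
[287.07299015 210.73672371]
197 140
```

View pics/w1.png

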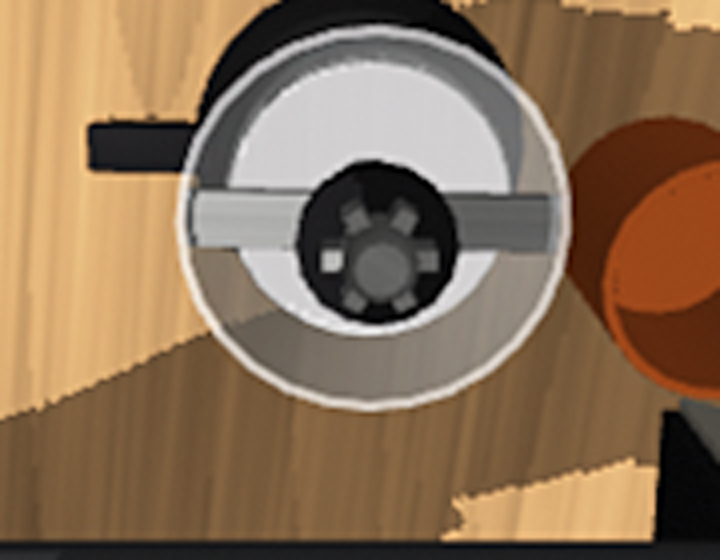

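Run:
```python
from h import *
d=np.load("w1.npy",allow_pickle=True).item();c,st=d["c"],d["st"]
P=lambda x,y,z:onz(c,((x+.5)/4-.5+197,(y+.5)/4-.5+140),z,st)
T=[P(*p,.162) for p in[(332,261),(356,218),(405,218),(428,259),(404,300),(355,301)]]
m=np.mean(T,0);print("teeth mean",m)
a=[np.degrees(np.arctan2(t[1]-m[1],t[0]-m[0])) for t in T];print(np.round(a,1),np.round(np.array(a)%60,1),[np.hypot(*(t-m)[:2]).round(4) for t in T])
print("shoulder",P(379,242,.15),"nose",P(383,269,.17))
```

```text
teeth mean [0.5034553  0.28430517 0.162     ]
[-171.7  126.4   67.3    7.7  -52.7 -113. ] [8.3 6.4 7.3 7.7 7.3 7. ] [np.float64(0.0117), np.float64(0.012), np.float64(0.012), np.float64(0.0117), np.float64(0.0119), np.float64(0.0121)]
shoulder [0.50361928 0.28571248 0.15      ] nose [0.50378202 0.28424397 0.17      ]
```

>>> carry_out:
  plan: [1,0,-0.6,0.2,0,1,0,-0.6,0.2,0,1,0,-0.6,0.2,0,1,0,-0.6,0.2,0,1,0,-0.6,0.2,0]

```text
clock: 1.55
tool_pos: [0.4825, 0.21, 0.3321]
eef_rot: [-2.071, -2.362, -0.002]
force: [-0.3, 0.2, -0.3]
width: 0.0918
finger_force: 0.0
```

Run:
```python
from h import *
st=r.state();c=r.camera("wrist");print(np.round(st["tool_pos"],4))
u=proj(c,[.50,.277,.16],st);print(u)
np.save("w2.npy",{"c":c,"st":st},allow_pickle=True)
x,y=map(int,u);x0,y0=min(max(0,x-60),440),min(max(0,y-45),330)
print(x0,y0);save(c,"w2",(x0,y0,x0+120,y0+90),5)
```

```text
[0.4825 0.21   0.3321]
[301.79479646 128.46526665]
241 83
```

View pics/w2.png

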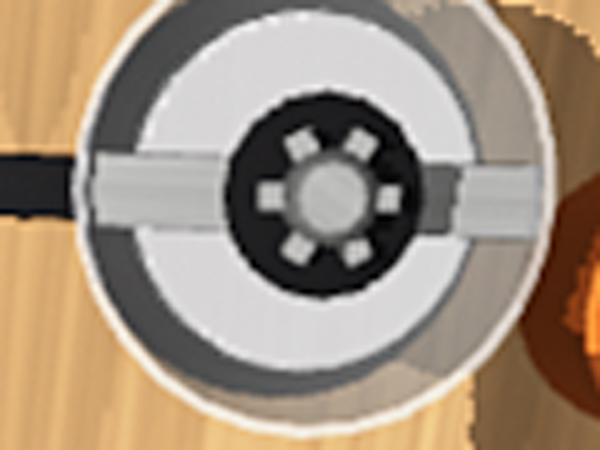

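Run:
```python
from h import *
d=np.load("w1.npy",allow_pickle=True).item();c,st=d["c"],d["st"]
e=np.load("w2.npy",allow_pickle=True).item();c2,st2=e["c"],e["st"]
f=lambda x,y:((x+.5)/4-.5+197,(y+.5)/4-.5+140)
g=lambda x,y:((x+.5)/5-.5+241,(y+.5)/5-.5+83)
Q=[(270,196),(302,142),(362,144),(388,199),(357,250),(297,248)]
W=[(332,261),(356,218),(405,218),(428,259),(404,300),(355,301)]
T=[onz(c2,g(*q),.162,st2) for q in Q];m=np.mean(T,0);print(m)
a=np.array([np.degrees(np.arctan2(t[1]-m[1],t[0]-m[0])) for t in T]);print((a%60).round(1))
print("nose",onz(c2,g(332,200),.17,st2),"sh",onz(c2,g(323,195),.15,st2))
t=[tri(ray(c,f(*w),st),ray(c2,g(*q),st2)) for w,q in zip(W,Q)]
print("tri teeth",np.mean([x for x,_ in t],0)," top",tri(ray(c,f(383,269),st),ray(c2,g(332,200),st2)),"sh",tri(ray(c,f(379,242),st),ray(c2,g(323,195),st2)))
tc=r.camera("top");sc=r.camera("scene")
for X in([.5035,.2845,.17],):print(proj(tc,X),proj(sc,X))
```

```text
[0.50348765 0.28383071 0.162     ]
[6.7 6.1 5.9 5.4 7.1 5.3]
nose [0.50335159 0.28326428 0.17      ] sh [0.50325617 0.28409194 0.15      ]
tri teeth [0.5036527  0.28386103 0.16023358]  top (array([0.50389868, 0.28327518, 0.16639109]), [0.00020257200892701227, 0.00020257200892724128]) sh (array([0.50398655, 0.28412936, 0.14360899]), [0.00015888006907953308, 0.00015888006907957292])
[145.51056315 174.45602288] [357.84703787 250.15160532]
```

>>> carry_out:
  plan: [1,0.1,-1,0,0,1,0.1,-1,0,0,1,0.1,-1,0,0,1,0.1,-1,0,0]

```text
clock: 2.03
tool_pos: [0.4977, 0.0563, 0.3315]
eef_rot: [2.072, 2.361, -0.002]
force: [0.4, -0.8, -0.5]
width: 0.0917
finger_force: 0.0
```

>>> carry_out:
  plan: [1,0.1,-1,0,0,1,0.1,-1,0,0,1,0.1,-1,0,0,1,0.1,-1,0,0]

```text
clock: 2.37
tool_pos: [0.5127, -0.0939, 0.3316]
eef_rot: [2.072, 2.36, -0.002]
force: [0.8, -0.2, 0.1]
width: 0.092
finger_force: 0.0
```

>>> carry_out:
  plan: [1,0,-1,-0.7,0,1,0,-1,-0.7,0,1,0,-1,-0.7,0,1,0,-1,-0.7,0,1,0,-1,-0.7,0]

```text
clock: 2.78
tool_pos: [0.5109, -0.2437, 0.2232]
eef_rot: [-2.072, -2.358, 0.006]
force: [-1.2, 0.8, 0.3]
width: 0.0917
finger_force: 0.0
```

Run:
```python
from h import *
st=r.state();c=r.camera("wrist");print(np.round(st["tool_pos"],4),np.round(st["eef_rot"],4),np.round(st["q"],3),st["clock"])
u=proj(c,[.5155,-.271,.036],st);print(u,proj(c,[.528,-.37,.07],st))
np.save("w3.npy",{"c":c,"st":st},allow_pickle=True)
save(c,"w3",(130,0,430,240),2.5)
```

```text
[ 0.5109 -0.2437  0.2232] [-2.0719 -2.3582  0.006 ] [-0.108  0.379  0.628  1.759 -0.245  1.087  0.731] 2.7833
[277.68519377 211.38869763] [277.26756422 306.01760374]
```

View pics/w3.png

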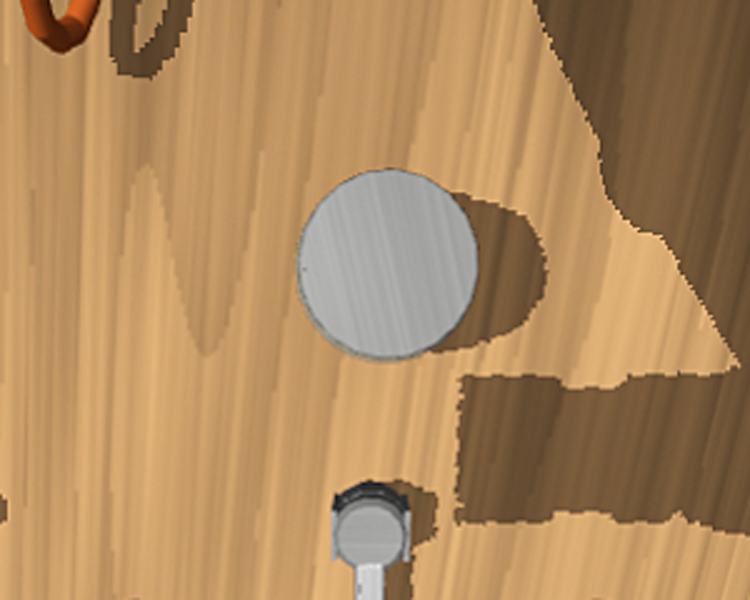

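Run:
```python
from h import *
e=np.load("w3.npy",allow_pickle=True).item();c,st=e["c"],e["st"]
hsv=cv2.cvtColor(c["color"],cv2.COLOR_RGB2HSV);m=((hsv[...,1]<60)&(hsv[...,2]>90)).astype(np.uint8);m[:185]=0;m[:,:240]=0;m[:,330:]=0
pts=[]
for y in range(190,330,5):
    x=np.flatnonzero(m[y]);
    if len(x):print(y,x[0],x[-1],len(x),end="; ")
    if 234<=y<=275 and len(x): pts.append(onz(c,((x[0]+x[-1])/2,y),.036,st))
pts=np.array(pts);v=cv2.fitLine(pts[:,:2].astype(np.float32),cv2.DIST_L2,0,.001,.001).ravel();print("\narm",v,np.degrees(np.arctan2(v[1],v[0])))
ys,xs=np.nonzero(m[185:228]);print(xs.min(),xs.max(),ys.min()+185)
print("hub",onz(c,(278.4,212.8),.036,st))
h=hsv;k=((hsv[...,2]<90)&(hsv[...,1]>90)).astype(np.uint8);k[:270]=0;k[:,:250]=0;k[:,310:]=0
n,l,s,ce=cv2.connectedComponentsWithStats(k);
for i in range(1,n):
    if s[i,4]>80:print(s[i],ce[i],onz(c,ce[i],.055,st))
t=r.camera("top");o=onz(c,(278.4,212.8),.036,st);print("pred top",proj(t,o))
```

```text
200 268 283 13; 205 263 294 30; 210 263 293 31; 215 263 293 31; 220 263 293 31; 225 269 287 19; 230 272 283 12; 235 272 283 12; 240 272 283 12; 245 272 283 12; 250 272 283 12; 255 272 283 12; 260 272 283 12; 265 272 283 12; 270 272 283 12; 
arm [ 0.12987582 -0.99153024  0.52185154 -0.32110333] -82.53758
262 294 197
hub [ 0.51652116 -0.27254854  0.036     ]
[250 304  37  12 159] [275.05660377 308.55345912] [ 0.52711475 -0.38327475  0.055     ]
[250 334  60   9 411] [283.33090024 337.72262774] [ 0.542061  -0.4214292  0.055    ]
pred top [378.65063684 182.64959328]
```

>>> carry_out:
  plan: [1,0.035,-0.19,-0.667,0,1,0.035,-0.19,-0.667,0,1,0.035,-0.19,-0.667,0,1,0.035,-0.19,-0.667,0,1,0.035,-0.19,-0.667,0]

```text
clock: 3.3
tool_pos: [0.5184, -0.2673, 0.1264]
eef_rot: [-2.067, -2.363, 0.0]
force: [0.1, -0.4, 0.4]
width: 0.092
finger_force: 0.0
```

Run:
```python
from h import *
st=r.state();c=r.camera("wrist");print(np.round(st["tool_pos"],4),np.round(st["eef_rot"],4),np.abs(st["dq"]).max())
np.save("w4.npy",{"c":c,"st":st},allow_pickle=True)
u=proj(c,[.5165,-.2725,.036],st);print(u)
hsv=cv2.cvtColor(c["color"],cv2.COLOR_RGB2HSV);m=((hsv[...,1]<60)&(hsv[...,2]>90)).astype(np.uint8)
x0,y0=int(u[0]),int(u[1])
for y in range(y0-45,min(420,y0+75),5):
    x=np.flatnonzero(m[y,x0-60:x0+60])+x0-60
    if len(x):print(y,x[0],x[-1],len(x),end="; ")
save(c,"w4",(x0-100,y0-75,x0+100,y0+75),4)
```

```text
[ 0.5184 -0.2673  0.1264] [-2.0675e+00 -2.3628e+00  4.0000e-04] 0.04194070290101068
[273.08169261 218.09033515]
198 263 263 1; 208 251 294 29; 213 251 294 31; 218 251 289 27; 223 251 293 35; 228 251 292 37; 233 252 293 27; 238 265 280 16; 243 266 279 14; 248 266 280 15; 253 265 279 15; 258 264 279 16; 263 264 279 16; 268 264 279 16; 273 264 279 16;
```

View pics/w4.png

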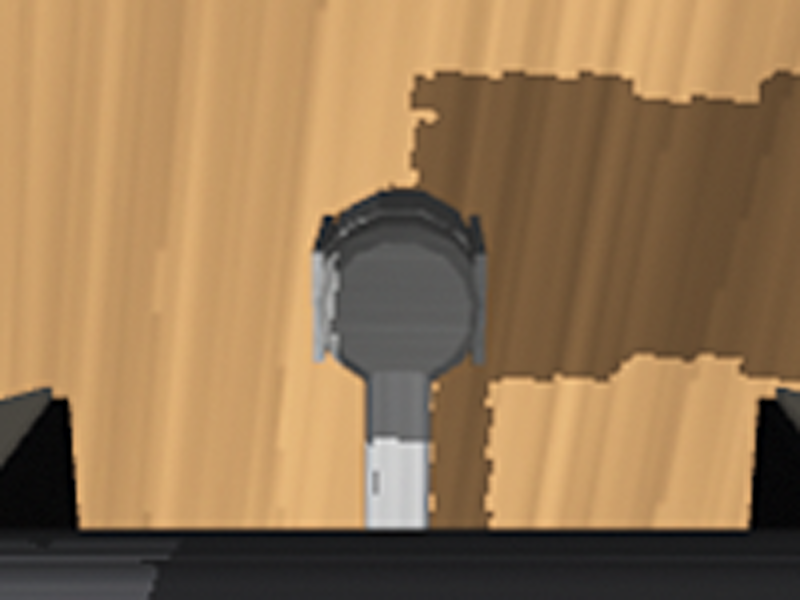

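Run:
```python
from h import *
e=np.load("w3.npy",allow_pickle=True).item();f=np.load("w4.npy",allow_pickle=True).item()
u=(403.5/4-.5+173,309.5/4-.5+143)
print(tri(ray(e["c"],(278.2,212.6),e["st"]),ray(f["c"],u,f["st"])),onz(f["c"],u,.036,f["st"]))
a=[onz(f["c"],((397.5)/4-.5+173,y/4+143),.036,f["st"]) for y in(400,520)];d=a[1]-a[0];print(a,np.degrees(np.arctan2(d[1],d[0])))
s=r.state();print(s["tool_pos"],s["eef_rot"])
```

```text
(array([ 0.51479908, -0.25798152,  0.08571824]), [0.0005861579941945515, 0.000586157994194537]) [ 0.51693829 -0.27398878  0.036     ]
[array([ 0.51834353, -0.29430208,  0.036     ]), array([ 0.52191518, -0.32170569,  0.036     ])] -82.57419530123738
[ 0.51914774 -0.26774888  0.127728  ] [2.06835317e+00 2.36405939e+00 1.08250118e-03]
```

>>> carry_out:
  plan: [1,-0.01,-0.038,-0.4,0,1,-0.01,-0.038,-0.7,0,1,-0.01,-0.038,-0.7,0,1,-0.01,-0.038,-0.7,0,1,-0.01,-0.038,-0.7,0]

```text
clock: 3.77
tool_pos: [0.5175, -0.2742, 0.0231]
eef_rot: [2.069, 2.363, 0.001]
force: [-0.1, 0.9, 0.8]
width: 0.0915
finger_force: 0.0
```

>>> carry_out:
  plan: [1,0,0,0,0]

```text
clock: 3.85
tool_pos: [0.5185, -0.275, 0.0244]
eef_rot: [2.067, 2.361, 0.002]
force: [0.5, -0.6, 0.4]
width: 0.092
finger_force: 0.0
```

>>> carry_out:
  plan: [1,0,0,0,0]

```text
clock: 3.93
tool_pos: [0.5184, -0.2752, 0.0244]
eef_rot: [2.067, 2.36, 0.003]
force: [0.1, 0.5, -0.8]
width: 0.0916
finger_force: 0.0
```

>>> carry_out:
  plan: [1,-0.011,0.01,-0.11,0,1,-0.011,0.01,-0.11,0,-1,-0.011,0.01,-0.11,0,-1,-0.011,0.01,-0.11,0,-1,-0.011,0.01,-0.11,0]
  grip_force: 40

```text
clock: 4.35
tool_pos: [0.5154, -0.2736, 0.0063]
eef_rot: [2.07, 2.361, 0.001]
force: [-0.0, 0.2, 0.8]
width: 0.0765
finger_force: 0.0
```

>>> carry_out:
  plan: [-1,0,0,0,0,-1,0,0,0,0,-1,0,0,0,0,-1,0,0,0,0]

```text
clock: 4.68
tool_pos: [0.5147, -0.2733, 0.0053]
eef_rot: [2.071, 2.362, 0.0]
force: [0.2, 0.3, -0.6]
width: 0.0497
finger_force: 0.0
```

>>> carry_out:
  plan: [-1,0,0,0,0,-1,0,0,0,0,-1,0,0,0,0,-1,0,0,0,0,-1,0,0,0,0]

```text
clock: 5.1
tool_pos: [0.5148, -0.2732, 0.0052]
eef_rot: [2.071, 2.362, 0.0]
force: [0.6, -0.6, -0.2]
width: 0.0359
finger_force: 40.0
```

>>> carry_out:
  plan: [-1,0,0,0.05,0,-1,0,0,0.2,0,-1,0,0,0.4,0,-1,0,0,0.6,0,-1,0,0,0.8,0]

```text
clock: 5.52
tool_pos: [0.5139, -0.2732, 0.1266]
eef_rot: [-2.071, -2.361, 0.001]
force: [0.8, -0.0, -2.0]
width: 0.0358
finger_force: 40.0
```

Run:
```python
from h import *
st=r.state();c=r.camera("wrist");print(np.round(st["tool_pos"],4),np.round(st["eef_rot"],4),st["force"],st["width"])
np.save("w5.npy",{"c":c,"st":st},allow_pickle=True)
save(c,"w5",(180,130,380,280),4)
```

```text
[ 0.5139 -0.2732  0.1266] [-2.0707e+00 -2.3610e+00  1.1000e-03] [ 0.80883684 -0.0211456  -2.02002064] 0.03576762403128457
```

View pics/w5.png

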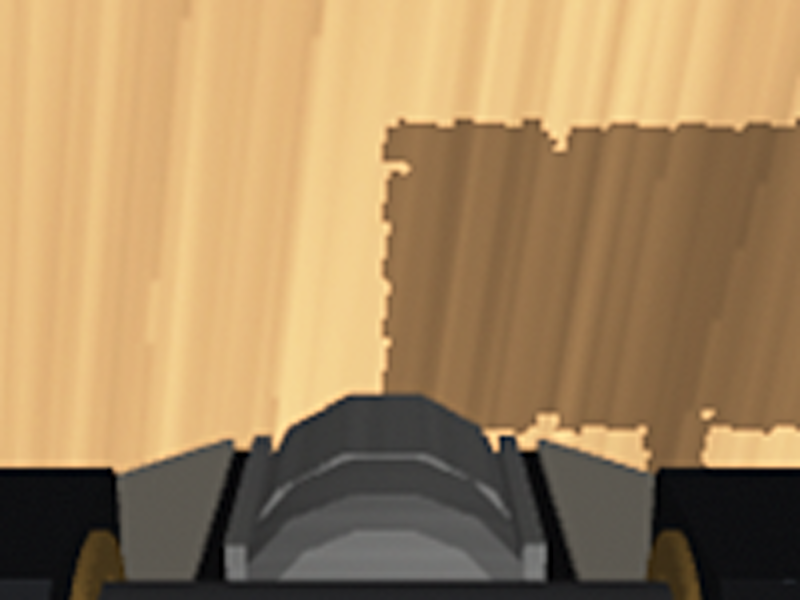

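>>> carry_out:
  plan: [-1,0,0.0,1,0,-1,0,0,1,0,-1,0,0,1,0,-1,0,0,1,0,-1,0,0.2,1,0]

```text
clock: 5.98
tool_pos: [0.5152, -0.2508, 0.2818]
eef_rot: [2.073, 2.345, 0.001]
force: [0.4, -0.9, -2.0]
width: 0.0357
finger_force: 40.0
```

>>> carry_out:
  plan: [-1,-0.02,0.25,0.15,0,-1,-0.02,0.5,0.2,0,-1,-0.02,0.75,0.2,0,-1,-0.02,1,0.2,0]

```text
clock: 6.32
tool_pos: [0.5111, -0.0919, 0.3059]
eef_rot: [2.071, 2.361, 0.002]
force: [0.8, -0.1, -3.0]
width: 0.0359
finger_force: 40.0
```

>>> carry_out:
  plan: [-1,-0.02,0.25,0,0,-1,-0.02,0.5,0,0,-1,-0.02,0.75,0,0,-1,-0.02,1,0,0]

```text
clock: 6.65
tool_pos: [0.5078, 0.0582, 0.3054]
eef_rot: [-2.071, -2.362, -0.0]
force: [0.6, -0.6, -3.3]
width: 0.0359
finger_force: 40.0
```

>>> carry_out:
  plan: [-1,-0.02,0.25,0,0.04,-1,-0.02,0.5,0,0.08,-1,-0.02,0.75,0,0.12,-1,-0.02,1,0,0.162]

```text
clock: 6.98
tool_pos: [0.5049, 0.2081, 0.3053]
eef_rot: [-1.414, -2.805, 0.0]
force: [1.3, -1.0, -2.1]
width: 0.0357
finger_force: 40.0
```

>>> carry_out:
  plan: [-1,-0.02,0.2,0,0,-1,-0.02,0.4,0,0,-1,-0.02,0.5,0,0,-1,-0.02,0.5,0,0,-1,-0.02,0.5,0,0]

```text
clock: 7.4
tool_pos: [0.5024, 0.2815, 0.3048]
eef_rot: [1.421, 2.802, -0.002]
force: [-0.6, 0.1, -3.6]
width: 0.036
finger_force: 40.0
```

>>> carry_out:
  plan: [-1,0,0,0,0,-1,0,0,0,0]

```text
clock: 7.57
tool_pos: [0.5031, 0.2797, 0.3054]
eef_rot: [1.425, 2.799, -0.001]
force: [0.4, 0.2, -3.5]
width: 0.0359
finger_force: 40.0
```

>>> carry_out:
  plan: [-1,-0.008,0.028,-0.2,0.003,-1,-0.008,0.028,-0.4,0.003,-1,-0.008,0.028,-0.6,0.003,-1,-0.008,0.028,-0.8,0.003,-1,-0.008,0.028,-0.8,0.003]

```text
clock: 7.98
tool_pos: [0.4987, 0.2829, 0.1802]
eef_rot: [-1.41, -2.803, 0.012]
force: [-1.6, -0.3, -2.6]
width: 0.0359
finger_force: 40.0
```

>>> carry_out:
  plan: [-1,0,0,0,0,-1,0,0,0,0]

```text
clock: 8.15
tool_pos: [0.5027, 0.2856, 0.1871]
eef_rot: [1.41, 2.806, 0.003]
force: [0.3, 1.0, -2.6]
width: 0.0359
finger_force: 40.0
```

Run:
```python
from h import *
s=r.state();print(s["tool_pos"],s["eef_rot"])
a=r.camera("top");b=r.camera("scene")
A=cv2.resize(a["color"][140:220,100:220],None,fx=5,fy=5,interpolation=2)[:300]
A=cv2.resize(a["color"][140:200,100:220],None,fx=5,fy=5,interpolation=2);B=cv2.resize(b["color"][220:280,295:415],None,fx=5,fy=5,interpolation=2)
cv2.imwrite("pics/c2.png",cv2.cvtColor(np.vstack([A,B]),4))
```

```text
[0.50270442 0.2856447  0.18706642] [1.41007200e+00 2.80598108e+00 2.74099221e-03]
```

View pics/c2.png

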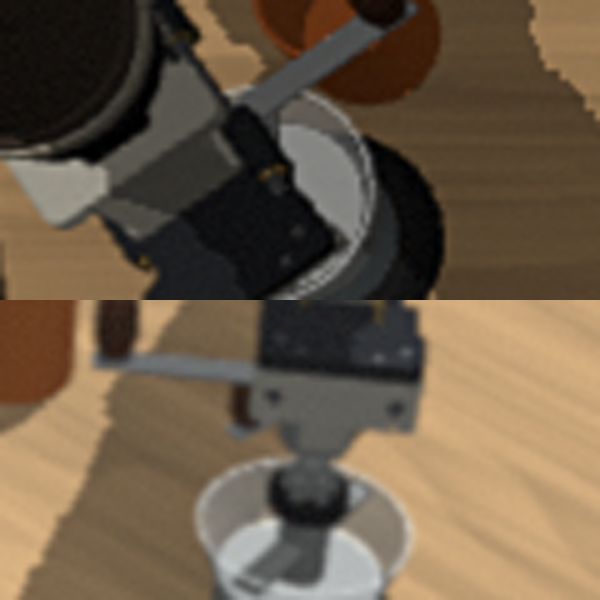

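>>> carry_out:
  plan: [-1,-0.006,-0.01,-0.03,0,-1,-0.006,-0.01,-0.06,0,-1,-0.006,-0.01,-0.09,0,-1,-0.006,-0.01,-0.1,0,-1,-0.006,-0.01,-0.1,0]

```text
clock: 8.67
tool_pos: [0.5007, 0.2846, 0.1698]
eef_rot: [1.408, 2.808, 0.0]
force: [1.4, 0.9, -3.8]
width: 0.0357
finger_force: 40.0
```

>>> carry_out:
  plan: [-1,0,0,-0.015,0,-1,0,0,-0.03,0,-1,0,0,-0.03,0]

```text
clock: 8.92
tool_pos: [0.5008, 0.2846, 0.1654]
eef_rot: [1.409, 2.808, 0.001]
force: [2.4, 1.1, -3.7]
width: 0.0359
finger_force: 40.0
```

>>> carry_out:
  plan: [-1,0.004,0,-0.015,0,-1,0.004,0,-0.03,0,-1,0.004,0,-0.03,0]

```text
clock: 9.17
tool_pos: [0.5012, 0.2844, 0.1608]
eef_rot: [1.409, 2.808, -0.0]
force: [1.3, 1.5, -2.8]
width: 0.036
finger_force: 40.0
```

>>> carry_out:
  plan: [-1,0,0,-0.01,0,-1,0,0,-0.02,0,-1,0,0,-0.02,0]

```text
clock: 9.42
tool_pos: [0.5012, 0.2845, 0.158]
eef_rot: [1.409, 2.808, -0.0]
force: [1.5, 1.9, -2.9]
width: 0.0358
finger_force: 40.0
```

>>> carry_out:
  plan: [-1,0,0,-0.007,0,-1,0,0,-0.014,0,-1,0,0,-0.02,0,-1,0,0,-0.02,0]

```text
clock: 9.75
tool_pos: [0.5013, 0.2845, 0.1552]
eef_rot: [1.409, 2.808, 0.0]
force: [1.2, 1.2, -2.8]
width: 0.0356
finger_force: 40.0
```

>>> carry_out:
  plan: [-1,0,0,-0.007,0,-1,0,0,-0.014,0,-1,0,0,-0.014,0]

```text
clock: 10.0
tool_pos: [0.5013, 0.2845, 0.155]
eef_rot: [-1.409, -2.808, -0.002]
force: [-5.5, -2.6, 18.4]
width: 0.0361
finger_force: 40.0
```

>>> carry_out:
  plan: [-1,0,0,0.014,0,1,0,0,0.014,0,1,0,0,0.014,0,1,0,0,0.014,0,1,0,0,0.014,0]

```text
clock: 10.42
tool_pos: [0.5011, 0.2843, 0.1549]
eef_rot: [-1.409, -2.808, 0.001]
force: [-1.5, -0.3, 0.1]
width: 0.0582
finger_force: 0.0
```

>>> carry_out:
  plan: [1,0,0,0,0,1,0,0,0,0,1,0,0,0,0,1,0,0,0,0,1,0,0,0,0]

```text
clock: 10.83
tool_pos: [0.5012, 0.2844, 0.1552]
eef_rot: [-1.409, -2.808, -0.0]
force: [0.6, -0.3, -0.0]
width: 0.0901
finger_force: 0.0
```

>>> carry_out:
  plan: [1,0,0,0.1,0,1,0,0,0.3,0,1,0,0,0.5,0,1,0,0,0.65,0,1,0,0,0.65,0]

```text
clock: 11.25
tool_pos: [0.5035, 0.2855, 0.2577]
eef_rot: [1.408, 2.805, 0.011]
force: [0.8, 0.8, 1.0]
width: 0.0919
finger_force: 0.0
```

Run:
```python
from h import *
st=r.state();print(np.round(st["tool_pos"],4),np.round(st["eef_rot"],4),st["width"],st["q"])
c=r.camera("top");hsv=cv2.cvtColor(c["color"],cv2.COLOR_RGB2HSV)
k=np.array([.5013,.2845,.222])+.1*np.array([np.cos(np.radians(-53.4)),np.sin(np.radians(-53.4)),0]);print(k,proj(c,k))
A=cv2.resize(c["color"][110:210,110:230],None,fx=4,fy=4,interpolation=2);b=r.camera("scene");print(proj(b,k))
B=cv2.resize(b["color"][200:300,290:410],None,fx=4,fy=4,interpolation=2)
cv2.imwrite("pics/c3.png",cv2.cvtColor(np.hstack([A[:, :400],B[:,:400]]),4))
```

```text
[0.5035 0.2855 0.2577] [1.4076 2.8046 0.0108] 0.09191410659795997 [-0.84991266  0.33347896  0.32705652  1.67182816 -0.11634311  1.14757403
  0.14792374]
[0.56092249 0.20421825 0.222     ] [176.6507952  143.00793521]
[318.84992772 228.4033741 ]
```

View pics/c3.png

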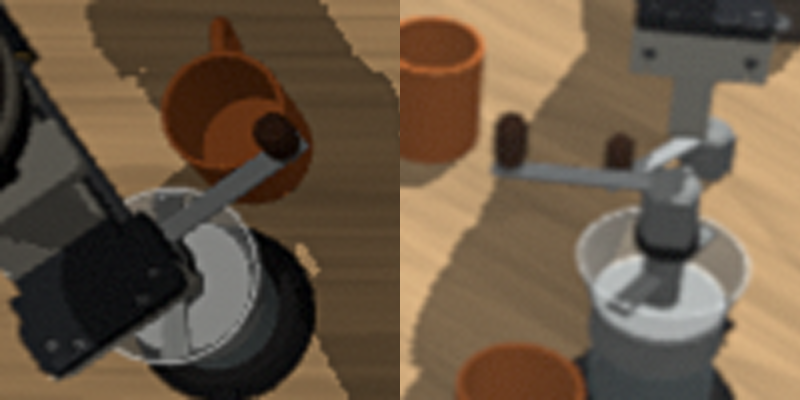

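>>> carry_out:
  plan: [1,0.14,-0.18,0,0,1,0.28,-0.36,0,0,1,0.39,-0.54,0,0,1,0.39,-0.54,0,0,1,0.39,-0.54,0,0]

```text
clock: 11.77
tool_pos: [0.5601, 0.2008, 0.2514]
eef_rot: [-1.415, -2.804, 0.004]
force: [-1.3, 0.9, 0.2]
width: 0.0916
finger_force: 0.0
```

>>> carry_out:
  plan: [1,0,0,-0.1,0,1,0,0,-0.2,0,1,0,0,-0.3,0,0,0,0,-0.35,0,0,0,0,-0.35,0]

```text
clock: 12.18
tool_pos: [0.5577, 0.2042, 0.1978]
eef_rot: [-1.405, -2.806, 0.005]
force: [-0.1, 0.2, -0.1]
width: 0.0826
finger_force: 0.0
```

>>> carry_out:
  plan: [0,0,0,0,0,0,0,0,0,0]

```text
clock: 12.35
tool_pos: [0.5599, 0.204, 0.2008]
eef_rot: [1.408, 2.808, 0.001]
force: [-0.1, 0.8, 0.5]
width: 0.0698
finger_force: 0.0
```

>>> carry_out:
  plan: [-1,0.005,0,-0.03,0,-1,0.005,0,-0.03,0,-1,0.005,0,-0.03,0,-1,0.005,0,-0.03,0,-1,0.005,0,-0.03,0]
  grip_force: 20

```text
clock: 12.77
tool_pos: [0.5606, 0.2035, 0.1959]
eef_rot: [1.409, 2.808, 0.0]
force: [0.2, -0.7, 0.2]
width: 0.0366
finger_force: 0.0
```

>>> carry_out:
  plan: [-1,0,0,0,0,-1,0,0,0,0,-1,0,0,0,0,-1,0,0,0,0,-1,0,0,0,0]

```text
clock: 13.18
tool_pos: [0.5606, 0.2035, 0.1957]
eef_rot: [1.409, 2.808, 0.0]
force: [0.3, -0.8, 0.2]
width: 0.0214
finger_force: 20.0
```

>>> carry_out:
  plan: [-1,0,0,0,0,-1,0,0,0,0,-1,0,0,0,0,-1,0,0,0,0]

```text
clock: 13.52
tool_pos: [0.5605, 0.2034, 0.1957]
eef_rot: [1.409, 2.808, 0.0]
force: [0.5, -0.0, 0.2]
width: 0.0213
finger_force: 20.0
```

Run:
```python
from h import *
st=r.state();p=np.array(st["tool_pos"]);print(p.round(4),st["width"],st["finger_force"],np.round(st["force"],1))
C=np.array([.5013,.2845]);v=p[:2]-C;a0=np.arctan2(v[1],v[0]);print(np.degrees(a0),np.hypot(*v))
a0=np.radians(-53.4) if abs(np.degrees(a0)+53.4)<1.5 else a0
# rows 12 deg, 5 rows/call; angles relative to nominal circle
for k in range(7):
    b=a0-np.radians(60*k); P=lambda t:.1*np.array([np.cos(t),np.sin(t)])
    print(k,[np.round((P(b-np.radians(12*(i+1)))-P(b))/.15,3).tolist() for i in range(5)])
```

```text
[0.5605 0.2034 0.1957] 0.021284289353862153 19.999990829383023 [ 0.5 -0.   0.2]
-53.874935085849756 0.10045257941228834
0 [[-0.12, -0.071], [-0.252, -0.115], [-0.391, -0.131], [-0.529, -0.118], [-0.662, -0.077]]
1 [[-0.121, 0.068], [-0.226, 0.161], [-0.309, 0.272], [-0.367, 0.399], [-0.397, 0.535]]
2 [[-0.001, 0.139], [0.026, 0.276], [0.081, 0.404], [0.162, 0.517], [0.265, 0.612]]
3 [[0.12, 0.071], [0.252, 0.115], [0.391, 0.131], [0.529, 0.118], [0.662, 0.077]]
4 [[0.121, -0.068], [0.226, -0.161], [0.309, -0.272], [0.367, -0.399], [0.397, -0.535]]
5 [[0.001, -0.139], [-0.026, -0.276], [-0.081, -0.404], [-0.162, -0.517], [-0.265, -0.612]]
6 [[-0.12, -0.071], [-0.252, -0.115], [-0.391, -0.131], [-0.529, -0.118], [-0.662, -0.077]]
```

>>> carry_out:
  plan: [-1,-0.12,-0.071,0,0,-1,-0.252,-0.115,0,0,-1,-0.391,-0.131,0,0,-1,-0.529,-0.118,0,0,-1,-0.662,-0.077,0,0]

```text
clock: 13.93
tool_pos: [0.4614, 0.1936, 0.1961]
eef_rot: [1.408, 2.807, 0.007]
force: [8.7, 12.6, -7.7]
width: 0.0211
finger_force: 20.0
```

>>> carry_out:
  plan: [-1,0,0,0,0]

```text
clock: 14.02
tool_pos: [0.4588, 0.1951, 0.196]
eef_rot: [-1.403, -2.81, -0.005]
force: [3.2, 4.0, -3.2]
width: 0.0211
finger_force: 20.0
```

>>> carry_out:
  plan: [-1,-0.121,0.068,-0.007,0,-1,-0.226,0.161,-0.007,0,-1,-0.309,0.272,-0.007,0,-1,-0.367,0.399,-0.007,0,-1,-0.397,0.535,-0.007,0]

```text
clock: 14.43
tool_pos: [0.4025, 0.2727, 0.1953]
eef_rot: [1.409, 2.805, 0.004]
force: [10.5, -1.5, -5.7]
width: 0.0213
finger_force: 20.0
```

>>> carry_out:
  plan: [-1,0,0,0,0]

```text
clock: 14.52
tool_pos: [0.4023, 0.2762, 0.1952]
eef_rot: [1.402, 2.809, 0.006]
force: [3.7, -0.1, -1.3]
width: 0.0208
finger_force: 20.0
```

>>> carry_out:
  plan: [-1,-0.001,0.139,0,0,-1,0.026,0.276,0,0,-1,0.081,0.404,0,0,-1,0.162,0.517,0,0,-1,0.265,0.612,0,0]

```text
clock: 14.93
tool_pos: [0.4404, 0.3649, 0.1945]
eef_rot: [-1.406, -2.808, 0.002]
force: [-1.8, -3.6, 1.7]
width: 0.0212
finger_force: 20.0
```

>>> carry_out:
  plan: [-1,0,0,0,0]

```text
clock: 15.02
tool_pos: [0.4429, 0.3664, 0.1944]
eef_rot: [1.407, 2.808, 0.002]
force: [-2.0, 2.1, 4.3]
width: 0.0213
finger_force: 20.0
```

>>> carry_out:
  plan: [-1,0.12,0.071,0,0,-1,0.252,0.115,0,0,-1,0.391,0.131,0,0,-1,0.529,0.118,0,0,-1,0.662,0.077,0,0]

```text
clock: 15.43
tool_pos: [0.5402, 0.3782, 0.1951]
eef_rot: [-1.404, -2.809, -0.004]
force: [-2.2, 4.4, 2.0]
width: 0.0208
finger_force: 20.0
```

>>> carry_out:
  plan: [-1,0,0,0,0]

```text
clock: 15.52
tool_pos: [0.5447, 0.3756, 0.1958]
eef_rot: [1.411, 2.804, 0.008]
force: [1.9, 5.5, 3.3]
width: 0.0211
finger_force: 20.0
```

>>> carry_out:
  plan: [-1,0.121,-0.068,0,0,-1,0.226,-0.161,0,0,-1,0.309,-0.272,0,0,-1,0.367,-0.399,0,0,-1,0.397,-0.535,0,0]

```text
clock: 15.93
tool_pos: [0.602, 0.2957, 0.1956]
eef_rot: [1.407, 2.806, 0.006]
force: [1.3, 2.3, 1.9]
width: 0.0212
finger_force: 20.0
```

>>> carry_out:
  plan: [-1,0,0,0,0]

```text
clock: 16.02
tool_pos: [0.6023, 0.29, 0.1955]
eef_rot: [1.416, 2.801, -0.001]
force: [4.4, -0.8, 2.9]
width: 0.0211
finger_force: 20.0
```

>>> carry_out:
  plan: [-1,0.001,-0.139,0,0,-1,-0.026,-0.276,0,0,-1,-0.081,-0.404,0,0,-1,-0.162,-0.517,0,0,-1,-0.265,-0.612,0,0]

```text
clock: 16.43
tool_pos: [0.5605, 0.2032, 0.195]
eef_rot: [1.409, 2.806, 0.002]
force: [0.8, 4.0, 0.0]
width: 0.0212
finger_force: 20.0
```

>>> carry_out:
  plan: [-1,0,0,0,0]

```text
clock: 16.52
tool_pos: [0.5578, 0.2016, 0.1949]
eef_rot: [-1.411, -2.805, 0.001]
force: [2.5, -2.2, 2.0]
width: 0.0211
finger_force: 20.0
```

>>> carry_out:
  plan: [-1,-0.12,-0.071,0,0,-1,-0.252,-0.115,0,0,-1,-0.29,-0.122,0,0,-1,-0.29,-0.122,0,0,-1,-0.29,-0.122,0,0]

```text
clock: 16.93
tool_pos: [0.5173, 0.1859, 0.1949]
eef_rot: [1.407, 2.808, 0.0]
force: [1.5, -0.9, 2.6]
width: 0.0211
finger_force: 20.0
```

>>> carry_out:
  plan: [-1,0,0,0,0,-1,0,0,0,0,0,0,0,0,0,0,0,0,0,0,0,0,0,0,0]

```text
clock: 17.35
tool_pos: [0.5169, 0.1853, 0.1943]
eef_rot: [-1.409, -2.808, 0.001]
force: [0.7, -0.5, 0.4]
width: 0.0366
finger_force: 0.0
```

>>> carry_out:
  plan: [0.3,0,0,0,0,0.3,0,0,0,0,0.3,0,0,0,0,0.3,0,0,0,0,0.3,0,0,0,0]

```text
clock: 17.77
tool_pos: [0.517, 0.1851, 0.1946]
eef_rot: [1.409, 2.808, 0.0]
force: [-0.2, -0.1, 0.2]
width: 0.0595
finger_force: 0.0
```

>>> carry_out:
  plan: [0.3,0,0,0.1,0,0.3,0,0,0.3,0,0.3,0,0,0.5,0,0.3,0,0,0.8,0,0.3,0,0,0.8,0]

```text
clock: 18.18
tool_pos: [0.5196, 0.1858, 0.3216]
eef_rot: [1.407, 2.802, 0.012]
force: [0.9, 0.3, 0.2]
width: 0.0597
finger_force: 0.0
```

>>> carry_out:
  plan: [0.3,-0.3,-0.5,0,0,0.3,-0.5,-0.9,0,0,0.3,-0.5,-0.9,0,0,0.3,-0.5,-0.9,0,0,0.3,-0.5,-0.9,0,0]

```text
clock: 18.6
tool_pos: [0.4395, 0.0442, 0.3151]
eef_rot: [1.418, 2.803, -0.0]
force: [0.3, 0.1, 0.5]
width: 0.0598
finger_force: 0.0
```

Run:
```python
from h import *
st=r.state();print(st["tool_pos"],st["clock"])
c=r.camera("top");b=r.camera("scene")
A=cv2.resize(c["color"][110:210,110:230],None,fx=4,fy=4,interpolation=2)
B=cv2.resize(b["color"][215:315,300:400],None,fx=4,fy=4,interpolation=2)
cv2.imwrite("pics/c4.png",cv2.cvtColor(np.hstack([A[:, :400],B]),4))
k=np.array([.5013,.2845,.186]);print("hub top pred",proj(c,k),proj(b,k))
for n,u,v,h in[("flask",(272,138),(260,192),.24)]:pass
o=cv2.imread("pics/top0.png")[...,::-1];d=cv2.absdiff(o,c["color"]).max(2)
for n,(x,y) in dict(flask=(272,155),jar=(338,182),muga=(168,138),mugb=(284,230)).items():print(n,(d[y-22:y+22,x-20:x+20]>50).sum())
```

```text
[0.43953564 0.04421562 0.31505489] 18.6
hub top pred [143.12837646 173.8011324 ] [359.05396484 244.56660393]
flask 840
jar 0
muga 508
mugb 778
```

View pics/c4.png

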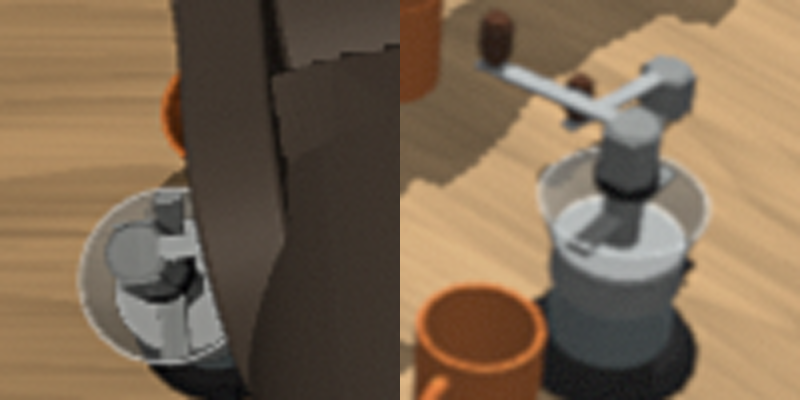

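Run:
```python
from bench import r
print(r.finish_job())
```

```text
the job is handed in; nothing more can be done
None
```

The job is handed in: the crank is fully home on the spindle, was wound about 385° clockwise and let go. I felt no contact with the other items; the jar checked unmoved, but the arm hid the flask and mugs in the final top view.

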